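Empty and peel off the stuck top tray

TASK

Lift the copper tee out of the yellow top tray and leave it lying in the blue bin. Then peel the empty yellow tray off the grey trays it sticks to: pinch its red corner tab and raise that corner clearly first, while the opposite corner still sits in the stack, without dragging the grey trays along. Finish still holding the tray up by its tab: centred over the green pad, roughly level and right way up, some 15 to 20 cm above the bench, still and touching nothing but the gripper; leave the jar, the wrench and the pipe block alone.

Things in the scene. Friction and masses are not known exactly. Their poses are not given: they have to be found in the camera images.
- lower_trays: Stack of grey nested trays, one loose piece (2.5 kg), 190 x 140 mm (x, y; rim lips 198 x 148), rim 50 mm high. Origin: centre of its underside, on the bench. Four sprung rubber nubs in its long walls grip the yellow tray: pulling it out takes 5 to 15 N; the grip ends after 10 mm of lift. The yellow tray starts square in it, same axes, origin 30 mm above this one.
- top_tray: Yellow tray, 0.12 kg, nested in the grey stack. Origin: centre of its floor's underside; x along its long side. Bowl 170 x 120 mm outside, 164 x 114 inside, floor 3 mm thick, walls 30 mm high; flange 196 x 146 mm, underside 20 mm above the origin, rests on the grey rim. At the (-x, -y) corner a red lug, top 26 mm above the origin, juts out along the diagonal and bears the red tab.
- tab_top (a point): Middle of the top edge of the red tab, at (-118, -88, 54) mm in the tray's frame. The tab is an upright fin 10 mm thick, 36 mm long along the tray's diagonal (pointing outwards from the tray's centre), 28 mm tall above its lug: pinch it across its thickness, fingers either side, from above.
- far_corner (a point): Underside of the yellow tray's flange at the corner diagonally across from the tab, at (98, 73, 20) mm in the tray's frame; at the start 50 mm above the bench.
- tee: Copper pipe tee, about 90 g, lying flat on the yellow tray's floor (origin 33 mm above the bench at the start). Tubes 20 mm in diameter: the run is 64 mm long along x, centred on the origin; the branch reaches 42 mm from the origin along +y. Origin: under the crossing of the tubes, on the underside; z up. Any yaw.
- tee_branch (a point): On the axis of the tee's branch, 25 mm from the tee's origin along its +y, 10 mm above its underside: pinch the branch here, closing along the tee's x.
- bin: Open blue plastic bin, fixed to the bench, 150 x 130 mm (x, y), 50 mm high, walls 4 mm, floor 4 mm; empty. Origin: centre of its underside, on the bench.
- pad: Flat black rubber pad with a green face, 170 x 130 mm, 3 mm thick, fixed to the bench. Origin: centre of its underside, on the bench.
- flux_jar: White jar with black lid, 60 mm in diameter, 75 mm tall, standing; bystander. Origin: centre of its underside.
- wrench: Steel wrench about 200 mm long lying on the bench; bystander. Origin: under its middle.
- pipe_block: Wooden block 60 x 100 x 35 mm with three upright copper stubs reaching up to 105 mm above the bench; bystander. Origin: centre of its underside.

How it is judged:
On the way, in this order (a step that is already met when the one before it is completed fails the run):
1. the tee lies in the blue bin, released (x of tee in the frame of bin between -0.075 and 0.075 m and y of tee in the frame of bin between -0.065 and 0.065 m and height (world z) of tee below 0.045 m and contact force between the fingers and tee below 0.1 N and linear speed of tee below 0.05 m/s), for 0.2 s.
2. the tab corner is raised by 15 mm or more while the opposite corner is still home in the stack (within 6 mm) (z of tab_top in the frame of lower_trays above 0.099 m and z of far_corner in the frame of lower_trays below 0.056 m and distance between far_corner and lower_trays below 0.145 m and contact force between the fingers and top_tray above 0.5 N), for 0.05 s.
At the end, for the whole second after the job is handed in: Fingers hold the yellow tray, centre within 50 mm of the pad's (seen from above), floor 120 to 260 mm above the bench, tilt below 0.4 rad, slower than 0.04 m/s, clear of the stack; tee at rest in the bin; grey stack flat, within 30 mm of its start (horizontal distance between top_tray and pad below 0.05 m and height (world z) of top_tray between 0.12 and 0.26 m and angle between top_tray's own z axis and vertical below 0.4 rad and contact force between the fingers and top_tray above 0.5 N and contact force between top_tray and lower_trays below 0.1 N and linear speed of top_tray below 0.04 m/s and x of tee in the frame of bin between -0.075 and 0.075 m and y of tee in the frame of bin between -0.065 and 0.065 m and height (world z) of tee below 0.045 m and linear speed of tee below 0.05 m/s and distance of lower_trays from where it was at the start of the episode below 0.03 m and angle between lower_trays's own z axis and vertical below 0.05 rad); the arm keeps its last pose, push and grip.
It fails at once if the grey stack is dragged along (30 mm) or lifted or tipped clearly (distance of lower_trays from where it was at the start of the episode above 0.03 m or angle between lower_trays's own z axis and vertical above 0.12 rad).
It fails at once if a bystander is displaced by more than 30 mm (distance of any of flux_jar, wrench, pipe_block from where it was at the start of the episode above 0.03 m).
It also fails if it takes over 61 s, if anything falls off the work surface, if the arm or the gripper's body presses on something with over 40 N, if the wrist force passes 120 N, or if a joint passes its speed limit or range.

ROBOT

A 6-joint arm with a two-finger parallel gripper is mounted at the origin on the work surface. World frame = base frame: x ahead of the robot, y to its left, z up, the work surface at z = 0. Lengths are in m, angles in rad, forces in N, time in s.
With the tool pointing down it reaches from about 0.275 to 0.75 m from the base axis. Payload 10.2 kg.
Tool frame: the origin (TCP) lies midway between the tips of the shut fingers; the grasp point (between the pads) lies 19 mm behind it; z points along the fingers, y is the line along which they close (so a half turn about z gives the same grasp; the last joint's range is limited). The gripper opens to 85 mm and grips with 20 to 120 N. Pads are 22 mm wide; open, the fingers measure 114 mm over their backs; the gripper's body (76 mm by 85 mm) begins 54 mm behind the grasp point. The pads swing forward as they close: fully open they stand 13 mm farther back than shut.
Start: joints at [1.055, 0.313, 1.498, -0, 1.331, -0.223], TCP at [0.152, 0.503, 0.231] pointing down, gripper open.
Joint ranges: [-2.94, 2.94], [-0.97, 2.17], [0.19, 2.56], [-1.23, 4.37], [0.02, 3.11], [-2.88, 2.88]. Speed limits (rad/s): [2.39, 2.39, 3.01, 3.14, 3.14, 3.14].

INTERFACE

Orientations are given as a rotation vector (axis times angle).
In Python, from rig import manip, grab_frame, workorder gives the robot as it stands.
- The arm moves only by the tool play_rows, never from a script. Its argument "plan" is a list of rows, each a list of 6 numbers: the shift along the tool's x, y, z in cm, then the turn, a rotation vector about the tool's x, y, z in rad. A call has 1 to 20 rows; each row is the pose to reach, as a shift and turn from the pose commanded when the call began, along the tool's axes at that moment; what a row does not reach only later rows make up. A row lasts 1/12 s, in which the tool goes at most 41.7 mm and 7.16 degrees, less where a joint would pass 70% of its speed; a pose out of reach is approached as far as the arm can. A call with a gripper value outside its range is refused whole. "fingers" is the finger opening in cm, from 0 to 8.54, set as the call begins (left out, the last holds). The fingers move at their own pace and stop on an object; the grip force is fixed at half the most. Time passes only in rows, so rows that repeat a pose let the fingers close. It gives the time, the measured TCP pose, the force, the opening and the grip force at its end, in the units of the state.
- manip.get_obs(): the state, without advancing time (a new reading comes with each control period).
- grab_frame(name): name is "side" or "top" or "wrist"; returns a dict with "image" (384x512x3 uint8, red, green, blue), "fx", "fy", "cx", "cy" (pixels), "origin" and "attitude" of the camera in the world. Camera axes: x right, y down, z forward; pixel columns grow to the right and rows downward; lengths in m; the calibration is good to about 2 mm. A picture is of the moment at which its call begins. There is no depth.
- workorder.close_job(): hands the job in; it is judged then, once.
The state is a dict: "clock": time; "joint_positions": joint angles; "dq": joint speeds; "tau": joint torques, N m; "tcp_pos": TCP position; "tcp_rot": TCP orientation; "ft_force": force on the tool from outside, world axes, zero at the start; "moment": the same for the moment, N m; "opening": opening from 0.0 (shut) to 1.0 (fully open); "gripper_force": force on a finger pad.
Only numpy, scipy, OpenCV 4.12 (cv2) and the standard library are available. Lean on these libraries where they do the work, as an engineer would, in place of code of your own. Each camera call takes 0.05 s, during which the arm holds its last target. There are 200 camera calls.

## Working session

There is one attempt and no reset: what is moved stays moved. The work goes in short steps, Python scripts to look and compute and a tool call to move; the robot and the scene stay as the last step left them, time stands still between calls to the robot, and variables do not carry over. Pictures are saved under pics/ and viewed, at most 10 in all, crops included, and the job is handed in when it is done.

Besides the shell and the picture viewer there is one more tool, called as name(argument=value, ...) on one line, values as JSON. play_rows: Moves the arm, as the interface text tells. Its arguments: {"type":"object","properties":{"plan":{"type":"array"},"fingers":{"type":"number"}},"required":["plan"]}

```bash
mkdir -p pics
cat > h.py <<'E'
import numpy as np, cv2
from scipy.spatial.transform import Rotation as R
from rig import manip, grab_frame, workorder
def shot(n,f=None):
    d=grab_frame(n)
    if f: cv2.imwrite('pics/'+f,d['image'][:,:,::-1])
    return d
def att(d):
    a=np.array(d['attitude'],float)
    return a if a.shape==(3,3) else (R.from_rotvec(a).as_matrix() if a.size==3 else R.from_quat(a).as_matrix())
def ray(d,u,v,z):
    r=att(d)@np.array([(u-d['cx'])/d['fx'],(v-d['cy'])/d['fy'],1.]);o=np.array(d['origin'])
    return o+r*(z-o[2])/r[2]
def proj(d,p):
    c=att(d).T@(np.array(p)-np.array(d['origin']));return c[0]/c[2]*d['fx']+d['cx'],c[1]/c[2]*d['fy']+d['cy']
def move(target,rv=None):
    # shift in tool axes (cm) and turn for target TCP
    o=manip.get_obs();T=R.from_rotvec(o['tcp_rot'])
    s=T.inv().apply(np.array(target)-o['tcp_pos'])*100
    t=(T.inv()*R.from_rotvec(rv)).as_rotvec() if rv is not None else np.zeros(3)
    return np.round(s,2),np.round(t,3)
E
python3 - <<'E'
from h import *
for n in ['top','side']:
    d=shot(n,n+'0.png');print(n,d['origin'],np.round(d['attitude'],3).tolist(),d['fx'],d['cx'],d['cy'])
o=manip.get_obs();print(o);print(R.from_rotvec(o['tcp_rot']).as_matrix().round(3))
E
```

```text
top [0.34065434 0.04234755 1.33093129] [-2.051, 2.152, -0.24] 455.3488387023801 251.76604509083236 193.32914223785627
side [0.56035893 0.8019301  1.03808881] [-0.073, 2.926, -1.05] 415.04899260468375 256.1680374598508 184.70061985054608
{'clock': 0.1, 'joint_positions': array([ 1.05457896e+00,  3.13396108e-01,  1.49835051e+00,  1.66435009e-07,
        1.33100043e+00, -2.23396353e-01]), 'dq': array([-0.00047196, -0.00122516, -0.00381252,  0.00028528,  0.00120097,
        0.00027247]), 'tau': array([ 4.28517684e-03, -4.12903011e+01, -2.60140228e+01, -9.85821771e-05,
        3.05236477e-03,  2.11458490e-05]), 'tcp_pos': array([0.15143896, 0.50244815, 0.23079524]), 'tcp_rot': array([-4.58259749e-01, -3.10756773e+00,  1.69041420e-03]), 'ft_force': array([-0.35570375,  0.05225638, -0.39747579]), 'moment': array([ 0.0023149 , -0.01901322,  0.04041574]), 'gripper_force': 0.0, 'opening': 1.000545389151721}
[[-0.957  0.289 -0.001]
 [ 0.289  0.957 -0.001]
 [ 0.    -0.001 -1.   ]]
```

View pics/top0.png

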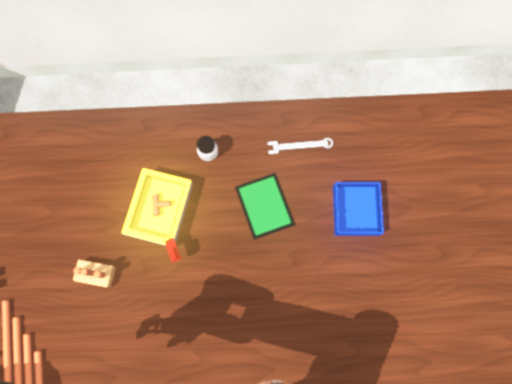

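View pics/side0.png

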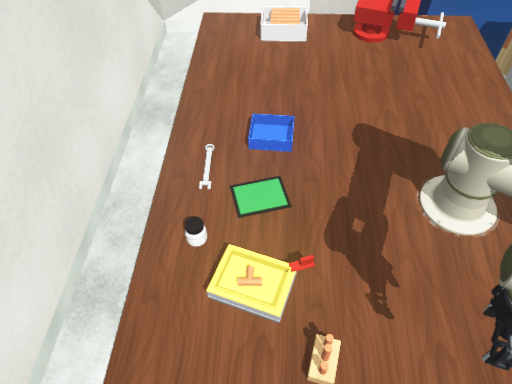

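The top view shows the tray at about (158,207) with the tee at (160,205) and the red tab at (173,250). The pad is at (265,206), the bin at (359,209), the jar at (207,148) and the pipe block at (95,273). The side view agrees: tray (252,282), tab (302,263), tee (250,277), bin (271,132).

Run:
```python
from h import *
d=shot('top');im=d['image'];hsv=cv2.cvtColor(im,cv2.COLOR_RGB2HSV)
def comp(lo,hi,box,z):
    x0,y0,x1,y1=box;m=np.zeros(im.shape[:2],np.uint8);m[y0:y1,x0:x1]=cv2.inRange(hsv,lo,hi)[y0:y1,x0:x1]
    ys,xs=np.nonzero(m);r=cv2.minAreaRect(np.c_[xs,ys].astype(np.float32))
    b=np.array([ray(d,u,v,z)[:2] for u,v in cv2.boxPoints(r)])
    print(len(xs),'rectc',ray(d,*r[0],z)[:2].round(4),'mean',ray(d,xs.mean(),ys.mean(),z)[:2].round(4));print(b.round(3).tolist());return m,b
print('pad');comp((45,100,60),(75,255,255),(225,165,305,245),.003)
print('bin');comp((105,120,60),(125,255,255),(325,170,395,245),.05)
print('yel');comp((22,80,100),(35,255,255),(110,160,205,255),.053)
print('tab');comp((0,200,120),(5,255,255),(160,230,190,270),.075)
print('tee');m,b=comp((5,60,60),(20,255,255),(140,185,182,228),.048)
cv2.imwrite('pics/crop.png',cv2.resize(np.hstack([im[155:270,110:210,::-1],cv2.merge([m]*3)[155:270,110:210]]),None,fx=4,fy=4))
print(hsv[205,160],hsv[212,157],hsv[200,172],hsv[245,173])
s=shot('side')
for n,p in [('top',0)]:pass
```

```text
pad
1946 rectc [ 0.6076 -0.0017] mean [ 0.607  -0.0015]
[[0.665, 0.076], [0.7, -0.035], [0.551, -0.078], [0.518, 0.031]]
bin
2537 rectc [ 0.5775 -0.2674] mean [ 0.577  -0.2668]
[[0.658, -0.203], [0.65, -0.347], [0.5, -0.33], [0.506, -0.189]]
yel
3499 rectc [0.6094 0.3099] mean [0.6097 0.31  ]
[[0.537, 0.411], [0.737, 0.354], [0.683, 0.206], [0.487, 0.267]]
tab
0 rectc [1.2914 0.7958] mean [nan nan]
[[1.291, 0.796], [1.291, 0.796], [1.291, 0.796], [1.291, 0.796]]
tee
106 rectc [0.5955 0.2766] mean [0.6056 0.2909]
[[0.6, 0.337], [0.647, 0.313], [0.591, 0.217], [0.545, 0.241]]
[ 21 106 255] [ 18 119 253] [ 29 138 254] [  6 182 252]<stdin>:7: RuntimeWarning: Mean of empty slice.
  ret = ret.dtype.type(ret / rcount)
```

View pics/crop.png

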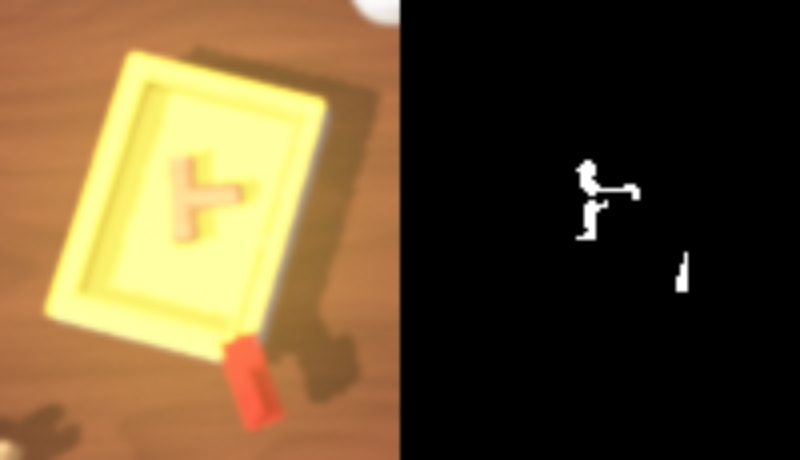

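The crop shows the tee's run near-vertical with its crossing at full-image pixel (156.7,204.5). The branch points right to (170.5,203.8), and the tab runs from (170,240) to (177,260).

Run:
```python
from h import *
d=shot('top')
c=ray(d,156.7,204.5,.046)[:2];e=ray(d,170.5,203.8,.048)[:2];b=(e-c)/np.linalg.norm(e-c)
a=ray(d,*(np.array([185,157])/4+[110,155]),.046)[:2];f=ray(d,*(np.array([187,240])/4+[110,155]),.046)[:2]
print(c,e,np.linalg.norm(e-c),'run',a,f,(a-f)/np.linalg.norm(a-f),'b',b)
print('tab',ray(d,173.5,250,.075))
br=c+.027*b
# tool y along run (perp b), both choices
for s in (1,-1):
    y=s*np.array([-b[1],b[0],0]);z=np.array([0,0,-1.]);M=np.c_[np.cross(y,z),y,z]
    print(br,move([*br,.20],R.from_matrix(M).as_rotvec()))
```

```text
[0.61655027 0.30946763] [0.61624924 0.26933674] 0.040132018106971784 run [0.64694865 0.31074714] [0.58579111 0.3093486 ] [0.99973863 0.02286194] b [-0.00750104 -0.99997187]
tab [0.48008711 0.25728697 0.075     ]
[0.61634774 0.28246839] (array([-50.86,  -7.65,   3.1 ]), array([-1.000e-03,  0.000e+00,  1.286e+00]))
[0.61634774 0.28246839] (array([-50.86,  -7.65,   3.1 ]), array([-0.000e+00, -1.000e-03, -1.856e+00]))
```

play_rows(plan=[[-4,-0.6,0.2,0,0,0.1],[-8,-1.2,0.4,0,0,0.2],[-12,-1.8,0.6,0,0,0.3],[-16,-2.4,1,0,0,0.4],[-20,-3,1.2,0,0,0.5],[-24,-3.6,1.5,0,0,0.6],[-28,-4.2,1.7,0,0,0.7],[-32,-4.8,2,0,0,0.8],[-36,-5.4,2.2,0,0,0.9],[-40,-6,2.5,0,0,1.0],[-44,-6.6,2.7,0,0,1.1],[-48,-7.2,2.9,0,0,1.2],[-50.9,-7.65,3.1,0,0,1.286],[-50.9,-7.65,3.1,0,0,1.286],[-50.9,-7.65,3.1,0,0,1.286],[-50.9,-7.65,3.1,0,0,1.286],[-50.9,-7.65,3.1,0,0,1.286],[-50.9,-7.65,3.1,0,0,1.286]], fingers=5)

```text
clock: 1.75
tcp_pos: [0.616, 0.2834, 0.2009]
tcp_rot: [2.228, 2.215, 0.001]
ft_force: [-0.2, -0.2, 0.0]
opening: 0.586
gripper_force: 0.0
```

Run:
```python
from h import *
o=manip.get_obs();print(o['clock'],o['tcp_pos'],o['opening'],o['joint_positions'].round(2))
d=shot('wrist','w1.png');print(d['origin'],att(d).round(3).tolist(),d['fx'],d['cx'],d['cy'],proj(d,[.6163,.2825,.043]),proj(d,[.6165,.3095,.043]))
```

```text
1.75 [0.6159975  0.28340184 0.20087962] 0.5859467606271344 [0.26 0.68 1.   0.   1.45 0.26]
[0.6165445  0.35967201 0.34374956] [[1.0, -0.006, -0.001], [-0.006, -0.954, -0.299], [0.001, 0.299, -0.954]] 313.39357316064826 256.93625659589475 183.50374452265686 (np.float64(256.8989659818248), np.float64(166.9412649526424)) (np.float64(256.9317684304736), np.float64(139.76131482167625))
```

View pics/w1.png

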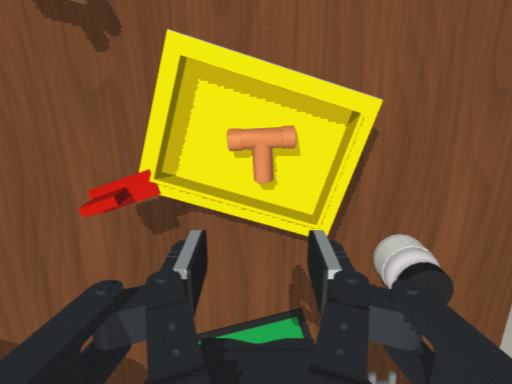

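The wrist view shows the tee crossing at (262,138) and the branch end at (264,182). The tray flange corners are near (167,30), (382,100), (325,237) and (140,172), and the tab runs from (85,210) to (155,180).

Run:
```python
from h import *
d=shot('wrist')
c=ray(d,262,138,.051)[:2];e=ray(d,264.5,181,.043)[:2];p=ray(d,229,139.5,.043)[:2];q=ray(d,296,136,.043)[:2]
print('tee',c,e,'run',p,q,np.linalg.norm(q-p))
x=(q-p)/np.linalg.norm(q-p);b=np.array([x[1],-x[0]]);print(x,b)
br=(p+q)/2+.027*b
y=np.array([*x,0]);
M=np.c_[np.cross(y,[0,0,-1.]),y,[0,0,-1.]]
o=manip.get_obs();print(br,move([*br,.035],R.from_matrix(M).as_rotvec()),move([*br,.035],R.from_matrix(M@np.diag([-1,-1,1])).as_rotvec()))
C=np.array([ray(d,u,v,.055)[:2] for u,v in [(167,30),(382,100),(325,237),(140,172)]]);print(C,C.mean(0))
```

```text
tee [0.62138352 0.31235695] [0.62395108 0.2678072 ] run [0.58972444 0.30982797] [0.65416154 0.31277624] 0.06450450378973378
[0.99895492 0.04570636] [ 0.04570636 -0.99895492]
[0.62317706 0.28433032] (array([ 0.12,  0.69, 16.58]), array([ 0.   , -0.   , -0.052])) (array([ 0.12,  0.69, 16.58]), array([-0.000e+00, -1.000e-03,  3.089e+00]))
[[0.54197191 0.40411506]
 [0.72834483 0.34625249]
 [0.68544528 0.21130905]
 [0.50484945 0.28124758]] [0.61515287 0.31073104]
```

play_rows(plan=[[0.1,0.7,4,0,0,-0.05],[0.1,0.7,8,0,0,-0.05],[0.1,0.7,11,0,0,-0.05],[0.1,0.7,13.5,0,0,-0.05],[0.1,0.7,15,0,0,-0.05],[0.1,0.7,16,0,0,-0.05],[0.1,0.7,16.4,0,0,-0.05],[0.1,0.7,16.4,0,0,-0.05],[0.1,0.7,16.4,0,0,-0.05]])

```text
clock: 2.6
tcp_pos: [0.6243, 0.2837, 0.0376]
tcp_rot: [2.173, 2.267, 0.002]
ft_force: [-0.2, -0.6, 0.3]
opening: 0.587
gripper_force: 0.0
```

play_rows(plan=[[0,0,0,0,0,0],[0,0,0,0,0,0],[0,0,0,0,0,0],[0,0,0,0,0,0],[0,0,0,0,0,0],[0,0,0,0,0,0],[0,0,0,0,0,0],[0,0,0,0,0,0]], fingers=0.5)

```text
clock: 3.27
tcp_pos: [0.6244, 0.2836, 0.0376]
tcp_rot: [2.174, 2.267, 0.003]
ft_force: [-0.8, 0.1, 6.9]
opening: 0.208
gripper_force: 58.3
```

play_rows(plan=[[0,0,-1,0,0,0],[0,0,-3,0,0,0],[0,0,-6,0,0,0],[0,0,-9,0,0,0],[0,0,-12,0,0,0],[0,0,-14,0,0,0],[0,0,-14,0,0,0],[0,0,-14,0,0,0]])

```text
clock: 3.93
tcp_pos: [0.624, 0.2835, 0.1774]
tcp_rot: [2.174, 2.267, 0.002]
ft_force: [0.1, 0.9, -1.3]
opening: 0.204
gripper_force: 58.3
```

Run:
```python
from h import *
print(move([.577,-.29,.18]),manip.get_obs()['opening'])
shot('wrist','w2.png')
```

```text
(array([-57.1 ,  -7.1 ,  -0.29]), array([0., 0., 0.])) 0.20408581393797742
```

View pics/w2.png

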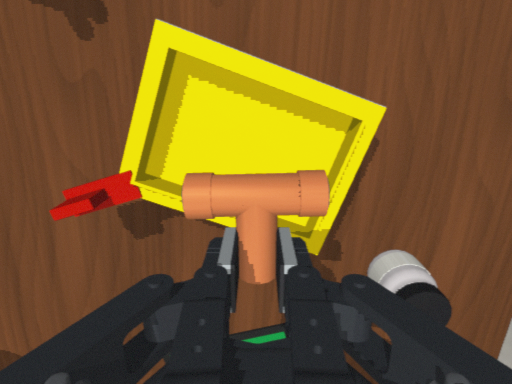

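The tee is held squarely at its branch, with the run around (255,195), and the tray is empty and still in place. Next I carry the tee to the bin.

play_rows(plan=[[-3,-0.4,0,0,0,0],[-7,-0.9,0,0,0,0],[-11,-1.4,0,0,0,0],[-15,-1.9,0,0,0,0],[-19,-2.4,0,0,0,0],[-23,-2.9,0,0,0,0],[-27,-3.4,0,0,0,0],[-31,-3.9,0,0,0,0],[-35,-4.4,0,0,0,0],[-39,-4.9,0,0,0,0],[-43,-5.4,0,0,0,0],[-47,-5.9,0,0,0,0],[-51,-6.4,0,0,0,0],[-54.5,-6.8,0,0,0,0],[-57.1,-7.1,0,0,0,0],[-57.1,-7.1,0,0,0,0],[-57.1,-7.1,0,0,0,0],[-57.1,-7.1,0,0,0,0]])

```text
clock: 5.48
tcp_pos: [0.5766, -0.289, 0.1751]
tcp_rot: [-2.172, -2.266, 0.0]
ft_force: [0.1, 0.4, -0.6]
opening: 0.205
gripper_force: 58.3
```

play_rows(plan=[[0,0,3,0,0,0],[0,0,7,0,0,0],[0,0,11,0,0,0],[0,0,14,0,0,0],[0,0,15.5,0,0,0],[0,0,16.2,0,0,0],[0,0,16.2,0,0,0],[0,0,16.2,0,0,0]])

```text
clock: 6.15
tcp_pos: [0.5775, -0.2896, 0.0153]
tcp_rot: [2.172, 2.268, 0.0]
ft_force: [-0.3, 0.1, -0.8]
opening: 0.206
gripper_force: 58.3
```

play_rows(plan=[[0,0,0,0,0,0],[0,0,0,0,0,0],[0,0,0,0,0,0],[0,0,0,0,0,0],[0,0,-1,0,0,0],[0,0,-4,0,0,0],[0,0,-8,0,0,0],[0,0,-12,0,0,0],[0,0,-16,0,0,0],[0,0,-18,0,0,0],[0,0,-18,0,0,0],[0,0,-18,0,0,0]], fingers=5)

```text
clock: 7.15
tcp_pos: [0.577, -0.2901, 0.1959]
tcp_rot: [2.173, 2.266, 0.001]
ft_force: [-0.1, -0.3, -0.1]
opening: 0.585
gripper_force: 0.0
```

Run:
```python
from h import *
shot('wrist','w3.png')
# tray pose estimate -> tab pre-grasp
c=np.array([.614,.3105]);
for yaw in (-.29,):
    u=np.array([np.cos(yaw),np.sin(yaw)]);v=np.array([-u[1],u[0]])
    t=c-.118*u-.088*v;print(t)
    f=(-.118*u-.088*v);f/=np.linalg.norm(f);y=np.array([f[1],-f[0],0])
    for s in(1,-1):
        M=np.c_[np.cross(s*y,[0,0,-1.]),s*y,[0,0,-1.]];print(s*y,move([*t,.20],R.from_matrix(M).as_rotvec()))
print(manip.get_obs()['joint_positions'].round(2))
```

```text
[0.47576343 0.2599169 ]
[-0.34363391  0.93910369  0.        ] (array([55.35, -7.76, -0.57]), array([ 0.00e+00, -1.00e-03, -1.88e+00]))
[ 0.34363391 -0.93910369 -0.        ] (array([55.35, -7.76, -0.57]), array([-1.000e-03, -0.000e+00,  1.262e+00]))
[-0.65  0.61  1.15 -0.    1.39 -0.69]
```

View pics/w3.png

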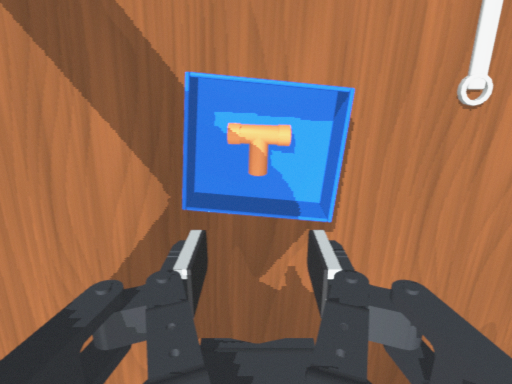

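The tee lies in the bin, at (258,138) in the view, released.

play_rows(plan=[[3,-0.4,0,0,0,0.08],[7,-1,0,0,0,0.16],[11,-1.5,0,0,0,0.25],[15,-2,0,0,0,0.34],[19,-2.6,0,0,0,0.43],[23,-3.2,0,0,0,0.52],[27,-3.8,0,0,0,0.61],[31,-4.4,0,0,0,0.7],[35,-5,0,0,0,0.79],[39,-5.5,0,0,0,0.88],[43,-6,0,0,0,0.97],[47,-6.6,0,0,0,1.06],[51,-7.2,0,0,0,1.15],[54,-7.6,-0.3,0,0,1.22],[55.3,-7.8,-0.5,0,0,1.262],[55.3,-7.8,-0.5,0,0,1.262],[55.3,-7.8,-0.5,0,0,1.262],[55.3,-7.8,-0.5,0,0,1.262]])

```text
clock: 8.7
tcp_pos: [0.4756, 0.2583, 0.1984]
tcp_rot: [3.093, 0.549, -0.003]
ft_force: [0.2, 0.0, 0.1]
opening: 0.588
gripper_force: 0.0
```

Run:
```python
from h import *
o=manip.get_obs();print(o['tcp_pos'],o['joint_positions'].round(2),R.from_rotvec(o['tcp_rot']).as_matrix().round(3).tolist())
d=shot('wrist','w4.png');print(proj(d,[.4758,.2599,.084]),proj(d,[.614,.3105,.033]))
```

```text
[0.4755569  0.25828037 0.19836864] [ 0.28  0.38  1.5  -0.    1.27  1.5 ] [[0.939, 0.344, -0.002], [0.344, -0.939, -0.001], [-0.002, 0.0, -1.0]]
(np.float64(254.82683449723663), np.float64(177.90665743869738)) (np.float64(254.88185875120735), np.float64(-1.1428060679617715))
```

View pics/w4.png

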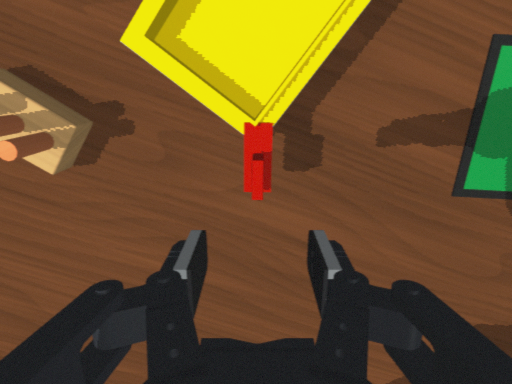

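The fin's top is at (258,178), with the tool aligned to it to within about 1 mm.

play_rows(plan=[[0,0.1,4,0,0,0],[0,0.1,8,0,0,0],[0,0.1,11,0,0,0],[0,0.1,12.7,0,0,0],[0,0.1,13.5,0,0,0],[0,0.1,13.7,0,0,0],[0,0.1,13.7,0,0,0],[0,0.1,13.7,0,0,0]])

```text
clock: 9.42
tcp_pos: [0.4769, 0.2582, 0.0636]
tcp_rot: [-3.093, -0.548, -0.003]
ft_force: [0.4, -0.4, -0.5]
opening: 0.584
gripper_force: 0.0
```

play_rows(plan=[[0,0,0,0,0,0],[0,0,0,0,0,0],[0,0,0,0,0,0],[0,0,0,0,0,0],[0,0,0,0,0,0],[0,0,0,0,0,0],[0,0,0,0,0,0],[0,0,0,0,0,0],[0,0,0,0,0,0]], fingers=0)

```text
clock: 10.17
tcp_pos: [0.4764, 0.2583, 0.0629]
tcp_rot: [-3.093, -0.548, -0.002]
ft_force: [0.3, -0.6, 6.5]
opening: 0.103
gripper_force: 59.1
```

play_rows(plan=[[0.02,0,-0.27,0,-0.01,0],[0.03,0,-0.54,0,-0.02,0],[0.05,0,-0.8,0,-0.03,0],[0.07,0,-1.07,0,-0.04,0],[0.1,0,-1.34,0,-0.05,0],[0.13,0,-1.6,0,-0.06,0],[0.16,0,-1.88,0,-0.07,0],[0.19,0,-2.14,0,-0.08,0],[0.22,0,-2.4,0,-0.09,0],[0.22,0,-2.4,0,-0.09,0],[0.22,0,-2.4,0,-0.09,0],[0.22,0,-2.4,0,-0.09,0]])

```text
clock: 11.17
tcp_pos: [0.4781, 0.259, 0.0864]
tcp_rot: [3.075, 0.545, -0.138]
ft_force: [1.8, -2.9, 0.9]
opening: 0.1
gripper_force: 59.0
```

Run:
```python
from h import *
o=manip.get_obs();print(o['tcp_pos'],o['ft_force'],o['moment'])
d=shot('side');w=shot('wrist')
a=d['image'][220:330,180:340,::-1];a=cv2.resize(a,(640,440),interpolation=cv2.INTER_CUBIC)
b=cv2.resize(w['image'][:,:,::-1],(160,120));cv2.imwrite('pics/s5.png',a)
```

```text
[0.47811692 0.2589916  0.08641667] [ 1.75586593 -2.89456803  0.94960932] [-0.47673833 -0.26311522 -0.20420321]
```

View pics/s5.png

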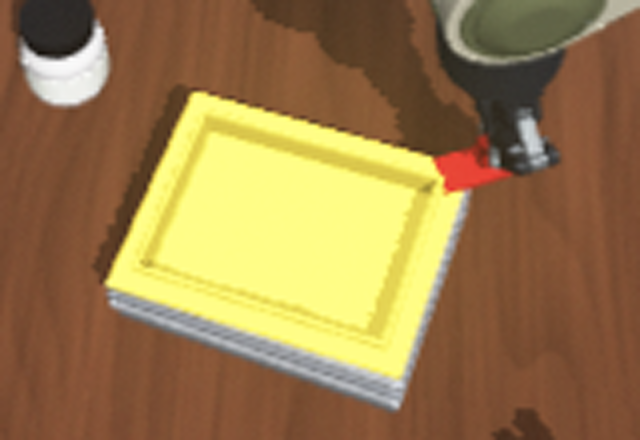

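The tab corner is visibly off the grey stack at about (465,190), while the opposite corner at about (110,285) still sits in it. I continue with the peel and then lift clear.

play_rows(plan=[[0.05,0,-0.67,0,-0.025,0],[0.1,0,-1.34,0,-0.05,0],[0.1,0,-1.34,0,-0.05,0],[0.05,0,-1.84,0,-0.05,0],[0,0,-2.34,0,-0.05,0],[-0.03,0,-2.84,0,-0.05,0],[-0.1,0,-3.6,0,-0.05,0],[-0.25,0,-5,0,-0.05,0],[-0.4,0,-7,0,-0.03,0],[-0.6,0,-9,0,0,0],[-0.8,0,-11,0,0.03,0],[-1,0,-13,0,0.06,0],[-1.1,0,-14,0,0.09,0],[-1.1,0,-14,0,0.09,0],[-1.1,0,-14,0,0.09,0],[-1.1,0,-14,0,0.09,0]])

```text
clock: 12.6
tcp_pos: [0.4792, 0.2595, 0.2255]
tcp_rot: [3.093, 0.548, -0.004]
ft_force: [0.3, 0.7, -1.1]
opening: 0.099
gripper_force: 58.5
```

Run:
```python
from h import *
o=manip.get_obs();print(o['tcp_pos'],o['ft_force'],o['moment'],R.from_rotvec(o['tcp_rot']).as_matrix().round(3).tolist())
print(o['joint_positions'].round(2),move([.469,-.052,.225]))
d=shot('side');w=shot('wrist')
cv2.imwrite('pics/s6.png',np.hstack([cv2.resize(x['image'][:,:,::-1],(400,300)) for x in (d,w)]))
```

```text
[0.47918052 0.25945186 0.22546411] [ 0.2699204   0.7493389  -1.13324893] [-0.00589741  0.14098358 -0.00370845] [[0.939, 0.344, -0.003], [0.344, -0.939, -0.001], [-0.003, -0.0, -1.0]]
[ 0.28  0.36  1.44 -0.    1.34  1.5 ] (array([-11.66,  28.9 ,   0.07]), array([0., 0., 0.]))
```

View pics/s6.png

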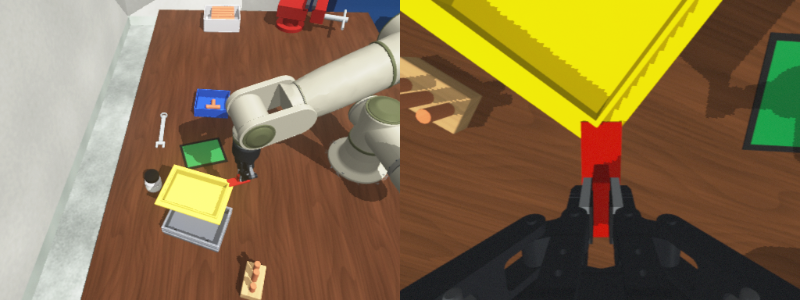

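The side view shows the yellow tray free of the grey stack and level, the stack in place and the tee in the bin. The wrist view shows the tab pinched at about (600,205). I carry it to the pad with gentle ramps.

play_rows(plan=[[-0.2,0.5,0,0,0,0],[-0.6,1.5,0.1,0,0,0],[-1.2,3,0.2,0,0,0],[-1.9,4.7,0.3,0,0,0],[-2.7,6.6,0.4,0,0,0],[-3.5,8.6,0.5,0,0,0],[-4.3,10.6,0.6,0,0,0],[-5.1,12.6,0.7,0,0,0],[-5.9,14.6,0.8,0,0,0],[-6.7,16.6,0.9,0,0,0],[-7.5,18.6,1,0,0,0],[-8.3,20.6,1.1,0,0,0],[-9.1,22.5,1.2,0,0,0],[-9.8,24.3,1.3,0,0,0],[-10.4,25.8,1.4,0,0,0],[-10.9,27,1.5,0,0,0],[-11.3,28,1.6,0,0,0],[-11.6,28.6,1.6,0,0,0],[-11.7,28.9,1.6,0,0,0],[-11.7,28.9,1.6,0,0,0]])

```text
clock: 14.37
tcp_pos: [0.469, -0.0525, 0.2107]
tcp_rot: [3.094, 0.547, -0.0]
ft_force: [0.1, 0.4, -1.3]
opening: 0.102
gripper_force: 58.5
```

play_rows(plan=[[0,0,0,0,0,0],[0,0,0,0,0,0],[0,0,0,0,0,0],[0,0,0,0,0,0],[0,0,0,0,0,0],[0,0,0,0,0,0],[0,0,0,0,0,0],[0,0,0,0,0,0],[0,0,0,0,0,0],[0,0,0,0,0,0],[0,0,0,0,0,0],[0,0,0,0,0,0]])

```text
clock: 15.37
tcp_pos: [0.4691, -0.052, 0.2107]
tcp_rot: [-3.093, -0.548, -0.0]
ft_force: [0.5, 0.1, -0.7]
opening: 0.1
gripper_force: 58.5
```

Run:
```python
from h import *
d=shot('side');w=shot('top')
cv2.imwrite('pics/s7.png',np.hstack([cv2.resize(x['image'][:,:,::-1],(400,300)) for x in (d,w)]))
for x in (d,w): 
    hsv=cv2.cvtColor(x['image'],cv2.COLOR_RGB2HSV);m=cv2.inRange(hsv,(24,120,120),(35,255,255));ys,xs=np.nonzero(m)
    print(len(xs),ray(x,xs.mean(),ys.mean(),.197))
o=manip.get_obs();print(o['gripper_force'],np.abs(o['dq']).max())
```

```text
1094 [ 0.60148509 -0.00745811  0.197     ]
1023 [0.61762492 0.02141318 0.197     ]
58.53714644908905 0.0019104205295797556
```

View pics/s7.png

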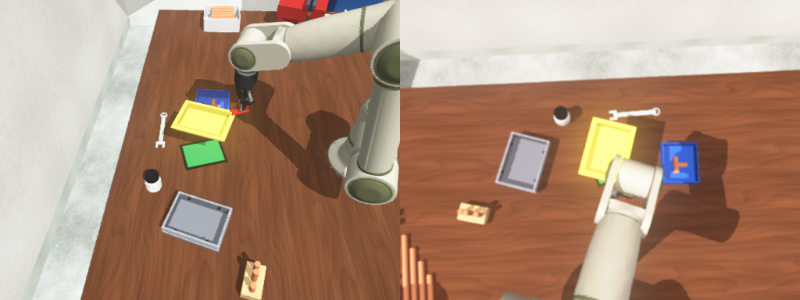

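The tray is held level over the pad, at about (608,150) in the top view with part of it hidden by the arm. The stack, bystanders and tee are in place. Handing in.

```bash
python3 -c "
from rig import workorder
print(workorder.close_job())"
```

```text
the job is handed in; nothing more can be done
None
```

The job is handed in, though the hand-in gave no verdict: the tee lies in the blue bin, and the yellow tray was peeled tab corner first and is held by its tab, level and still, over the green pad with its floor about 18 cm up, while the grey stack and bystanders look unmoved in the last pictures.

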